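# Leak check of an injector on the hand pump

### The arm

A 6-joint arm with a two-finger parallel gripper is mounted at the origin on the work surface. World frame = base frame: x ahead of the robot, y to its left, z up, the work surface at z = 0. Lengths are in m, angles in rad, forces in N, time in s.
With the tool pointing down it reaches from about 0.35 to 0.775 m from the base axis. Payload 5.5 kg.
Tool frame: the origin (TCP) lies at the very end of the fingers, on their centre line; the grasp point (between the pads) lies 19 mm behind it; z points along the fingers, y is the direction in which the jaws open and shut (so a half turn about z gives the same grasp; the last joint's range is limited). The gripper opens to 85 mm and grips with 20 to 120 N. Pads are 22 mm wide; open, the fingers measure 114 mm over their backs; the gripper's body (76 mm by 85 mm) begins 54 mm behind the grasp point. The pads swing forward as they close: fully open they stand 13 mm farther back than shut.
Start: joints at [-1.358, 0.313, 0.046, 1.304, 0, 1.431], TCP at [0.199, -0.54, 0.231] pointing down, gripper open.
Joint ranges: [-2.76, 2.76], [-0.86, 1.69], [-1.03, 1.26], [-2.2, 2.34], [-1.47, 1.5], [-3.14, 3.14]. Speed limits (rad/s): [2.57, 2.57, 3.14, 3.14, 3.14, 3.14].

### API

Orientations are given as a unit quaternion [w, x, y, z].
In Python, from workcell import get_state, imaging, env, spotter gives the robot as it stands.
- The arm moves only by the tool play_rows, never from a script. Its argument "moves" is a list of rows, each an object with "claw": the finger opening in cm, from 0 to 8.54; "delta_pos": the shift along the tool's x, y, z in cm, a list of three; "twist": the turn about the tool's z in degrees. A call has 1 to 12 rows; each row is the pose to reach, as a shift and turn from the pose commanded when the call began, along the tool's axes at that moment; what a row does not reach only later rows make up. A row lasts 1/8 s, in which the tool goes at most 62.5 mm and 10.7 degrees, less where a joint would pass 70% of its speed; a pose out of reach is approached as far as the arm can. A call with a gripper value outside its range is refused whole. The fingers move at their own pace and stop on an object; "force" is the grip in N (left out, the last holds). Time passes only in rows, so rows that repeat a pose let the fingers close. It gives the time, the measured TCP pose, the force and the opening at its end, in the units of the state.
- get_state(): the state, without advancing time (a new reading comes with each control period).
- imaging.read_camera(name): name is "scene" or "top" or "wrist"; returns the picture (384x512x3 uint8, red, green, blue); there is no depth.
- imaging.camera_info(name): a dict with "fx", "fy", "cx", "cy" (pixels), "world_to_cam" (4x4, takes a point from world to camera coordinates). Camera axes: x right, y down, z forward; pixel columns grow to the right and rows downward; lengths in m; the calibration is good to about 2 mm. A picture is of the moment at which its call begins: read the wrist's pose just before it. camera_info takes no time and is no camera call; for the wrist camera it gives the pose at the moment of the call.
- env.hand_in(): hands the job in, once; it reports no verdict.
Trained networks look in the newest picture that a camera, given by its name, has taken for a name from the list of things; names that differ only in an ending like _2 or _b are one class to them, and where a whole thing is asked for, a point or a joint stands for the part that bears it (a point fixed in the world has none). Each returns a list of dicts, best first, with "conf" (0 to 1); they miss things now and then, are a little off and sometimes report something else, mostly with a low value. They report only what shows in the picture. A call takes as long as a camera call. They do not tell look-alikes from the thing itself.
- spotter.spot_in(camera, query): "extent" ([left, top, right, bottom] in pixels, round what is visible of it).
The state is a dict: "clock": time; "joint_pos": joint angles; "qvel": joint speeds; "tau": joint torques, N m; "tcp_pos": TCP position; "orientation": TCP orientation; "wrist_force": force on the tool from outside, world axes, zero at the start; "ft_torque": the same for the moment, N m; "finger_gap": finger opening in m.
Only numpy, scipy, OpenCV 4.12 (cv2) and the standard library are available. Lean on these libraries where they do the work, as an engineer would, in place of code of your own. Each camera call takes 0.05 s, during which the arm holds its last target. There are 200 camera calls.

### The job

Make the leak check on the injector clamped in the hand-pump tester: slide the round white catch pan along the bench, without lifting it, until it is centred under the nozzle, and only then press the pump lever down until the gauge needle stands in the green band and keep it there for at least three seconds. Never let the needle reach the red band. Your program finishes while still holding the lever down with the needle in the green and the pan under the nozzle; do not bump the injector, and leave everything else on the bench where it is.

Things in the scene. Friction and masses are not known exactly. Their poses are not given: they have to be found in the camera images.
- catch_pan: loose round shallow white enamelled pan, open on top: 180 mm across the rim, 164 mm at the foot, 28 mm high, wall 4 mm, 0.4 kg. Origin: centre of its underside; z up. It stands on the bench to the left of the tester; its centre is to come under the nozzle tip
- nozzle_tip (a point): lower end of the upright injector in the tester's clamp, at x = -80, y = 190 mm of the tester's frame; 85 mm above the bench, free below, so the pan passes under it. The clamp's bars (155 to 175 mm above the bench) reach 24 mm from the injector's axis to the tester's +y and 48 mm to its -x
- injector: the injector itself, fixed to the tester: upright, 25 to 31 mm thick, 190 mm tall, dark steel with a black connector on its upper part; a steel pipe joins its top to the pump, up to 330 mm above the bench. Origin at its nozzle tip. Not to be bumped
- tester: fixed blue hand-pump nozzle tester; origin on the bench under the pump; x points away from the lever's end, y to the injector's side, z up. Base plate x -75 to 115, y -70 to 70 mm; pump block 85 x 100 mm, 190 mm tall, centred at x = 30 mm; on top a round gauge (104 mm, face up, tilted 0.2 rad to the lever, up to 255 mm high)
- pump_lever: spring-loaded lever; origin on its hinge, which stays put: 150 mm above the bench, x = -35, y = 0 mm of the tester's frame. At rest it points along the tester's -x and rises at 0.34 rad; it swings down about the tester's y axis, 0.62 rad to its stop, and springs back when let go. A 16 mm rod ends in a black round handgrip 28 mm thick, from 145 to 255 mm from the hinge
- lever_grip (a point): middle of the handgrip, on its axis, 200 mm from the hinge; moves with the lever. The grip's top is 14 mm above it. At rest it is 217 mm above the bench, and 150 mm (67 mm lower, lever level) when the needle is mid-green. Pressing it down takes about 3 N at first, 13 N at mid-green, 16 N where the red begins
- gauge_needle (a joint): black needle of the gauge, rad: 0 at rest (points down-left as seen from the lever's end), turns clockwise by 7 times the angle the lever is pressed down. Green band on the dial 2.10 to 2.66 (lever pressed 0.30 to 0.38 rad; at 2.38 it points straight away from the lever's end), red band from 3.08 (0.44 rad) on
- spanner: bystander, loose: open-ended steel spanner, 180 mm long, lying flat near the robot
- spare_injector: bystander, loose: spare injector lying flat, about 175 mm long and 30 mm thick, black body and steel nose
- nozzle_nut: bystander, loose: brass nozzle nut, 24 mm across and 40 mm tall, standing; it and the socket may have changed places
- deep_socket: bystander, loose: steel deep socket, 25 mm across and 60 mm tall, standing; it and the nozzle nut may have changed places
- fluid_bottle: bystander, loose: closed blue bottle, 66 mm across and 170 mm tall, standing to the right of the lever
- shim_jar: bystander, loose: closed glass jar with steel lid, 56 mm across and 65 mm tall, on the right
- work_light: bystander, loose: orange and black inspection light, about 155 x 34 x 26 mm, lying flat near the robot on the left
Things that resemble listed ones, but are neither listed nor needed, are in the scene too. There is more than one size of the catch_pan; the one meant has the size given above.

How it is judged:
On the way, in this order (a step that is already met when the one before it is completed fails the run):
1. the pan stands at rest on the bench with its centre within 30 mm of the point under the nozzle, the lever still up (horizontal distance between catch_pan and nozzle_tip below 0.03 m and linear speed of catch_pan below 0.02 m/s and height (world z) of catch_pan below 0.01 m and value of joint gauge_needle below 0.5 rad), for 0.3 s.
2. the robot presses the lever (over 4 N) and the needle stays in the green band for three seconds, pan under the nozzle (horizontal distance between catch_pan and nozzle_tip below 0.03 m and linear speed of catch_pan below 0.02 m/s and height (world z) of catch_pan below 0.01 m and value of joint gauge_needle between 2.1 and 2.66 rad and contact force between any of the fingers, the arm and pump_lever above 4 N), for 3 s.
At the end, for the whole second after the job is handed in: The robot is still pressing the lever (over 4 N), the needle stands still in the green band (2.10 to 2.66 rad), and the pan rests on the bench with its centre within 30 mm of the point under the nozzle tip (all of step 2 and velocity of joint gauge_needle between -0.3 and 0.3 rad/s); the arm keeps its last pose, push and grip.
It fails at once if the needle reaches the red band (3.08 rad) (value of joint gauge_needle above 3.08 rad).
It fails at once if the pan is lifted (underside over 20 mm) or tipped (over 0.25 rad) (height (world z) of catch_pan above 0.02 m or angle between catch_pan's own z axis and vertical above 0.25 rad).
It fails at once if the injector is bumped (over 3 N) (contact force between anything else and injector above 3 N).
It fails at once if a bystander is moved by more than 30 mm (distance of any of spanner, spare_injector, nozzle_nut, deep_socket, fluid_bottle, shim_jar, work_light from where it was at the start of the episode above 0.03 m).
It also fails if it takes over 61 s, if anything falls off the work surface, if the arm or the gripper's body presses on something with over 40 N, if the wrist force passes 120 N, or if a joint passes its speed limit or range.

## Working session

There is one attempt and no reset: what is moved stays moved. The work goes in short steps, Python scripts to look and compute and a tool call to move; the robot and the scene stay as the last step left them, time stands still between calls to the robot, and variables do not carry over. Pictures are saved under pics/ and viewed, about 8 in all and at most 12, crops included, and the job is handed in when it is done.

Besides the shell and the picture viewer there is one more tool, called as name(argument=value, ...) on one line, values as JSON. play_rows: Moves the arm, as the interface text tells. Its arguments: {"type":"object","properties":{"moves":{"type":"array"},"force":{"type":"number"}},"required":["moves"]}

```bash
mkdir -p pics; cat > h.py <<'E'
import numpy as np,cv2
from workcell import get_state,imaging,env,spotter
def ray(cam,u,v,z):
    i=imaging.camera_info(cam);T=np.linalg.inv(np.array(i["world_to_cam"]))
    d=T[:3,:3]@np.array([(u-i["cx"])/i["fx"],(v-i["cy"])/i["fy"],1]);o=T[:3,3]
    return o+d*(z-o[2])/d[2]
def proj(cam,p):
    i=imaging.camera_info(cam);c=np.array(i["world_to_cam"])@np.r_[p,1]
    return np.array([i["fx"]*c[0]/c[2]+i["cx"],i["fy"]*c[1]/c[2]+i["cy"]])
def save(cam,n):
    a=imaging.read_camera(cam);cv2.imwrite(f"pics/{n}.png",a[:,:,::-1]);return a
E
python3 - <<'E'
from h import *
s=get_state();print(s["clock"],s["tcp_pos"],s["orientation"])
ims=[save(c,c+"0") for c in("top","scene")]
for c in("top","scene"):
  for q in("catch_pan","tester","injector","pump_lever","lever_grip","fluid_bottle","spanner","work_light","nozzle_nut","deep_socket","spare_injector","shim_jar"):
    print(c,q,[(np.round(d["extent"]).tolist(),round(d["conf"],2)) for d in spotter.spot_in(c,q)[:4]])
  T=np.linalg.inv(imaging.camera_info(c)["world_to_cam"]);print(T[:3,3])
E
```

```text
0.0 [ 0.19856395 -0.53910084  0.23042203] [-8.93012338e-04  9.84478010e-01  1.75505696e-01 -3.89105420e-05]
top catch_pan [([146.0, 162.0, 196.0, 217.0], 0.78), ([85.0, 233.0, 161.0, 317.0], 0.67)]
top tester [([220.0, 106.0, 341.0, 227.0], 0.96)]
top injector [([222.0, 143.0, 236.0, 158.0], 0.68)]
top pump_lever [([279.0, 148.0, 299.0, 224.0], 0.77)]
top lever_grip [([278.0, 147.0, 304.0, 230.0], 0.84)]
top fluid_bottle [([367.0, 220.0, 394.0, 244.0], 0.86)]
top spanner [([294.0, 218.0, 312.0, 271.0], 0.61)]
top work_light [([182.0, 228.0, 199.0, 276.0], 0.86)]
top nozzle_nut [([256.0, 201.0, 261.0, 207.0], 0.51), ([368.0, 223.0, 395.0, 242.0], 0.49), ([146.0, 165.0, 198.0, 216.0], 0.44)]
top deep_socket [([253.0, 109.0, 257.0, 112.0], 0.49)]
top spare_injector [([167.0, 98.0, 183.0, 149.0], 0.9)]
top shim_jar [([379.0, 145.0, 400.0, 162.0], 0.78)]
[ 0.32597089 -0.04843655  1.51147718]
scene catch_pan [([283.0, 235.0, 343.0, 278.0], 0.91), ([363.0, 209.0, 446.0, 264.0], 0.56), ([198.0, 138.0, 262.0, 181.0], 0.51)]
scene tester [([154.0, 136.0, 260.0, 246.0], 0.69), ([239.0, 284.0, 283.0, 313.0], 0.19)]
scene injector [([240.0, 174.0, 257.0, 222.0], 0.71), ([254.0, 205.0, 259.0, 212.0], 0.55)]
scene pump_lever [([196.0, 137.0, 259.0, 181.0], 0.67)]
scene lever_grip [([200.0, 140.0, 258.0, 178.0], 0.89)]
scene fluid_bottle [([198.0, 124.0, 215.0, 164.0], 0.96), ([235.0, 170.0, 273.0, 190.0], 0.64), ([200.0, 139.0, 263.0, 178.0], 0.6)]
scene spanner [([139.0, 168.0, 153.0, 189.0], 0.67), ([237.0, 170.0, 271.0, 192.0], 0.42)]
scene work_light []
scene nozzle_nut [([253.0, 202.0, 259.0, 211.0], 0.47), ([185.0, 242.0, 198.0, 260.0], 0.36)]
scene deep_socket [([189.0, 244.0, 197.0, 260.0], 0.58)]
scene spare_injector [([239.0, 283.0, 286.0, 314.0], 0.66)]
scene shim_jar [([136.0, 166.0, 155.0, 190.0], 0.6), ([199.0, 126.0, 215.0, 163.0], 0.3)]
[1.39700101 0.82564558 1.00911549]
```

View pics/top0.png

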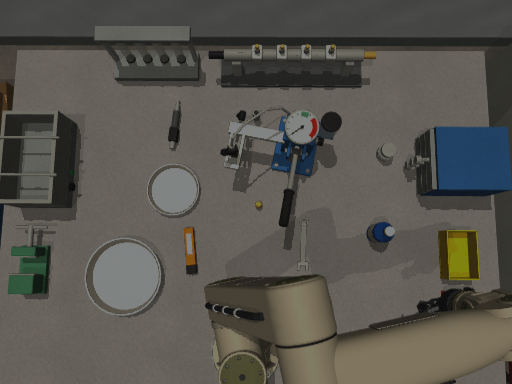

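View pics/scene0.png

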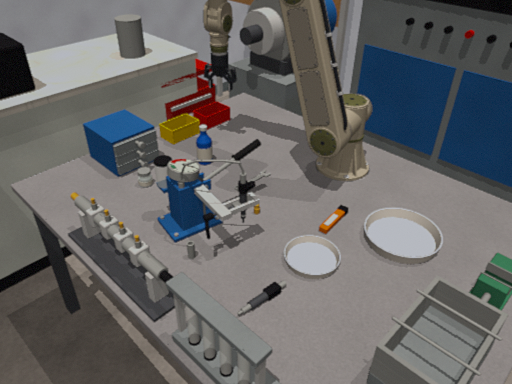

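The top view shows the small pan at about (173,190) and the large one at (123,276). The tester's gauge is at (301,127), the grip runs from (292,190) to (286,224), and the nut is at (259,204). I'll zoom in on the tester to fit its pose.

```bash
python3 - <<'E'
from h import *
a=cv2.imread("pics/top0.png")[95:240,140:345]
cv2.imwrite("pics/crop1.png",cv2.resize(a,None,fx=3.9,fy=3.9,interpolation=cv2.INTER_CUBIC))
for z in(0,.028): print(z,[ray("top",u,v,z).round(4) for u,v in((146,190),(199,190),(173,164),(173,217),(85,276),(161,276))])
print(proj("top",[.5,0,0]),proj("top",[.5,.1,0]),proj("top",[.6,0,0]))
E
```

```text
0 [array([0.5333, 0.3542, 0.    ]), array([0.5344, 0.1695, 0.    ]), array([0.6259, 0.2632, 0.    ]), array([0.4399, 0.2569, 0.    ]), array([0.2374, 0.5495, 0.    ]), array([0.2396, 0.2909, 0.    ])]
0.028 [array([0.5294, 0.3468, 0.028 ]), array([0.5306, 0.1655, 0.028 ]), array([0.6203, 0.2574, 0.028 ]), array([0.4378, 0.2513, 0.028 ]), array([0.239 , 0.5384, 0.028 ]), array([0.2412, 0.2846, 0.028 ])]
[247.66253799 200.15727474] [218.79246468 199.97061003] [247.96314736 171.69352596]
```

View pics/crop1.png

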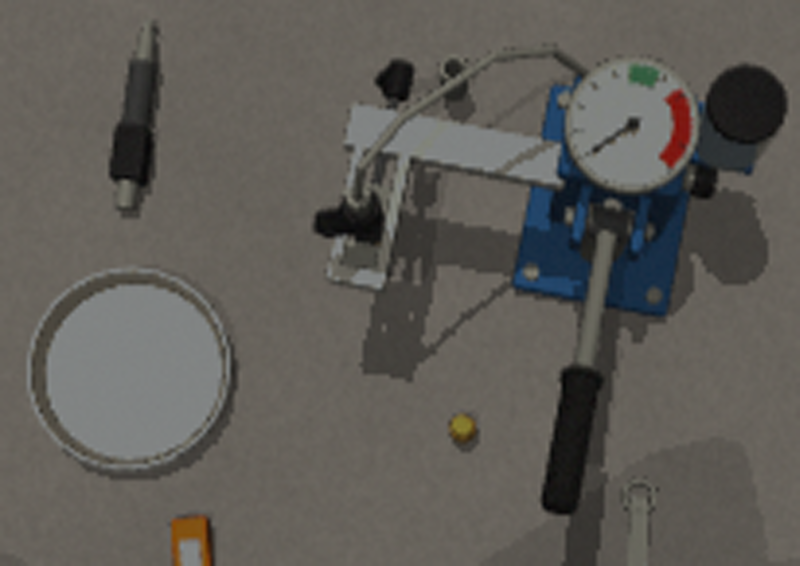

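```bash
cat >> h.py <<'E'
def W(t,p):
    c,s=np.cos(t[2]),np.sin(t[2]);return np.array([t[0]+c*p[0]-s*p[1],t[1]+s*p[0]+c*p[1],p[2]])
E
python3 - <<'E'
from h import *
from scipy.optimize import least_squares
L=[((-.075,.07,.012),(513,288)),((-.075,-.07,.012),(668,315)),((.115,.07,.012),(551,85)),((-.1717,0,.198),(582,372)),((-.2754,0,.235),(561,500))]
px=lambda c:np.array(c)/3.9+[140,95]
f=lambda t:np.concatenate([proj("top",W(t,p))-px(c) for p,c in L])
r=least_squares(f,[.65,-.1,-.15],loss="soft_l1");t=r.x;print(t.round(4),f(t).round(2))
for n,p in dict(nozzle=(-.08,.19,.085),injtop=(-.08,.19,.275),grip0=(-.035-.1886,0,.217),gripmid=(-.235,0,.150),hinge=(-.035,0,.15)).items():
  w=W(t,p);print(n,w.round(4),"crop",((proj("top",w)-[140,95])*3.9).round(),"scene",proj("scene",w).round())
print("nut",ray("top",*px((461,428)),.04),ray("top",*px((453,68)),.06),"spanner",ray("top",*px((638,490)),0),"light",ray("top",*px((192,518)),.02),ray("top",182,98,.02))
print("pan scene",proj("scene",[.529,.256,.028]))
i=imaging.camera_info("wrist");print(get_state()["tcp_pos"])
E
```

```text
[ 0.673  -0.1638 -0.1854] [-0.24 -1.09 -0.15 -0.44  0.13 -1.13  0.27  1.14 -0.05  1.42]
nozzle [0.6293 0.0377 0.085 ] crop [374. 247.] scene [243. 222.]
injtop [0.6293 0.0377 0.275 ] crop [359. 193.] scene [242. 173.]
grip0 [ 0.4532 -0.1225  0.217 ] crop [572. 440.] scene [246. 150.]
gripmid [ 0.442  -0.1204  0.15  ] crop [565. 462.] scene [249. 165.]
hinge [ 0.6386 -0.1573  0.15  ] crop [610. 220.] scene [201. 182.]
nut [ 0.48010498 -0.03690529  0.04      ] [ 0.79476225 -0.02776456  0.06      ] spanner [ 0.43047829 -0.19280208  0.        ] light [0.40203637 0.19650058 0.02      ] [0.85933436 0.23517527 0.02      ]
pan scene [313.08051965 252.65517906]
[ 0.19868044 -0.53963666  0.2313107 ]
```

```bash
python3 - <<'E'
from h import *
a=cv2.imread("pics/scene0.png")[120:280,140:350]
cv2.imwrite("pics/crop2.png",cv2.resize(a,None,fx=3.7,fy=3.7,interpolation=cv2.INTER_CUBIC))
E
```

```text
(no output)
```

View pics/crop2.png

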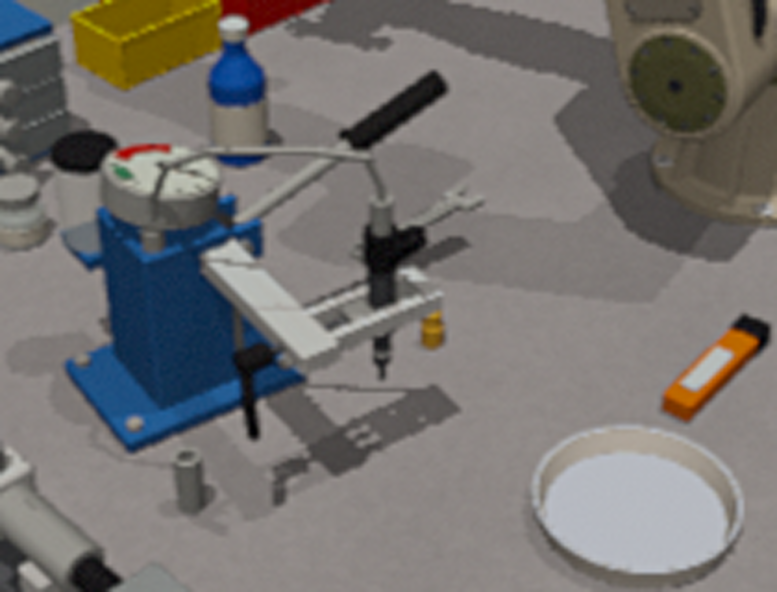

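The scene crop puts the nozzle tip at about (243,222) and the injector top at (243,174), both matching the fit. The small pan's rim measures about 181 mm, so it is the right one. Plan:
1. Push the pan with the fingers open as a cradle, in two legs. The last leg runs along the tester's −y, which keeps the gripper clear of the clamp.
2. Press the lever with the fingers closed.

```bash
cat >> h.py <<'E'
def go(*wp):  # waypoints (x,y,z,psi deg): shift/turn from the present pose
    s=get_state();w,a,b,c=s["orientation"];psi=2*np.arctan2(b,a)
    R=np.array([[np.cos(psi),np.sin(psi),0],[np.sin(psi),-np.cos(psi),0],[0,0,-1]])
    print("clock",round(s["clock"],2),"tcp",np.round(s["tcp_pos"],4),"psi",round(np.degrees(psi),1),"F",np.round(s["wrist_force"],1),"q",np.round(s["joint_pos"],2))
    for p in wp:
        d=np.degrees(psi)-p[3];print(p,"->",(R.T@(np.array(p[:3])-s["tcp_pos"])*100).round(2),"twist",round((d+180)%360-180,1))
T=(.673,-.1638,-.1854)
E
python3 - <<'E'
from h import *
go((.42,-.1,.36,110),(.448,.346,.2,132))
print(ray("scene",208.4,238,0),ray("scene",208.4,238,.05))
E
```

```text
clock 1.3 tcp [ 0.1987 -0.5396  0.2313] psi 20.2 F [ 0.4 -0.9 -0.2] q [-1.36  0.31  0.05  1.3   0.    1.43]
(0.42, -0.1, 0.36, 110) -> [ 35.96 -33.61 -12.87] twist -89.8
(0.448, 0.346, 0.2, 132) -> [ 54.   -74.49   3.13] twist -111.8
[ 0.70062684 -0.05556215  0.        ] [ 0.73513103 -0.01189977  0.05      ]
```

play_rows(moves=[{"claw": 6,"delta_pos": [4,-3.7,-3],"twist": -10},{"claw": 6,"delta_pos": [8,-7.5,-6],"twist": -20},{"claw": 6,"delta_pos": [12,-11,-9],"twist": -30},{"claw": 6,"delta_pos": [16,-15,-12],"twist": -40},{"claw": 6,"delta_pos": [20,-18.7,-13],"twist": -50},{"claw": 6,"delta_pos": [24,-22.4,-13],"twist": -60},{"claw": 6,"delta_pos": [28,-26.2,-13],"twist": -70},{"claw": 6,"delta_pos": [32,-30,-13],"twist": -80},{"claw": 6,"delta_pos": [36,-33.6,-13],"twist": -90}])

```text
clock: 2.42
tcp_pos: [0.4209, -0.0982, 0.3616]
orientation: [0.001, 0.57, 0.822, 0.0]
wrist_force: [1.0, 0.5, 0.6]
finger_gap: 0.06
```

```bash
python3 - <<'E'
from h import *
go((.448,.346,.2,132),(.448,.346,.005,132))
E
```

```text
clock 2.42 tcp [ 0.4209 -0.0982  0.3616] psi 110.5 F [1.  0.5 0.6] q [-0.42  0.03  0.02  1.56 -0.    0.8 ]
(0.448, 0.346, 0.2, 132) -> [40.65 18.12 16.16] twist -21.5
(0.448, 0.346, 0.005, 132) -> [40.65 18.12 35.66] twist -21.5
```

play_rows(moves=[{"claw": 6,"delta_pos": [6,2.7,0],"twist": -4},{"claw": 6,"delta_pos": [11,5,0],"twist": -8},{"claw": 6,"delta_pos": [16,7.2,2],"twist": -12},{"claw": 6,"delta_pos": [21,9.4,5],"twist": -16},{"claw": 6,"delta_pos": [26,11.6,8],"twist": -20},{"claw": 6,"delta_pos": [31,13.9,11],"twist": -21.5},{"claw": 6,"delta_pos": [36,16.1,14],"twist": -21.5},{"claw": 6,"delta_pos": [40.6,18.1,18],"twist": -21.5},{"claw": 6,"delta_pos": [40.6,18.1,20],"twist": -21.5}])

```text
clock: 3.55
tcp_pos: [0.4488, 0.3463, 0.1586]
orientation: [-0.001, 0.407, 0.913, -0.001]
wrist_force: [-0.9, -1.2, 0.9]
finger_gap: 0.0602
```

```bash
python3 - <<'E'
from h import *
save("wrist","w1");save("top","t1")
go((.448,.346,.005,132),(.448+.67*.025,.346-.742*.025,.005,132),(.640-.096*.67,.128+.096*.742,.005,132))
print(spotter.spot_in("top","catch_pan"))
w,t=cv2.imread("pics/w1.png"),cv2.imread("pics/t1.png")[100:330,60:340]
cv2.imwrite("pics/v1.png",np.hstack([cv2.resize(w,(400,300)),cv2.resize(t,(365,300))]))
E
```

```text
clock 3.65 tcp [0.4479 0.3436 0.1581] psi 131.8 F [-0.6 -1.1  0.4] q [ 0.51  0.33 -0.11  1.13 -0.    1.35]
(0.448, 0.346, 0.005, 132) -> [ 0.17  0.17 15.31] twist -0.2
(0.46475, 0.32744999999999996, 0.005, 132) -> [-2.32  0.18 15.31] twist -0.2
(0.57568, 0.19923200000000002, 0.005, 132) -> [-19.28  -0.1   15.31] twist -0.2
[{'extent': [146.2, 164.7, 196.3, 215.3], 'conf': 0.94}, {'extent': [126.3, 237.2, 163.7, 298.2], 'conf': 0.91}]
```

View pics/v1.png

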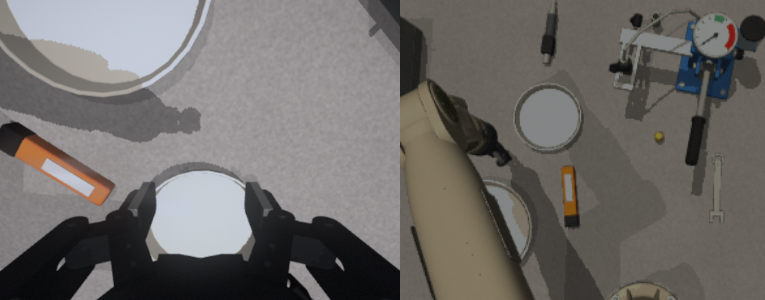

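The wrist view shows the pan ahead of the fingers, and the cradle is roughly aligned. From the joint angles, the wrist may sit to one side of the tool. I need to see that before working next to the injector.

```bash
python3 - <<'E'
from h import *
save("scene","s1")
for n,o in (("tcp",0),("up.15",.15),("up.3",.3),("up.4",.4)):
  p=np.array([.448,.344,.158+o]);r=np.array([.489,-.872,0])
  print(n,proj("scene",p).round(),"right.08",proj("scene",p+.08*r).round(),"top",proj("top",p).round(),proj("top",p+.08*r).round())
E
```

```text
tcp [357. 222.] right.08 [330. 218.] top [135. 210.] [158. 198.]
up.15 [365. 181.] right.08 [336. 177.] top [119. 205.] [145. 191.]
up.3 [373. 134.] right.08 [343. 130.] top [100. 199.] [129. 183.]
up.4 [380.  99.] right.08 [348.  95.] top [ 83. 194.] [116. 176.]
```

View pics/s1.png

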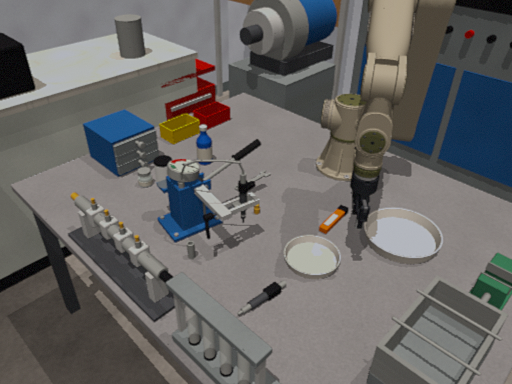

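The scene view shows the gripper and wrist as a straight column over the tool, at about (370,150) above the tip at (357,222). There is no side offset near the tip, so the approach is safe. Starting leg A.

play_rows(moves=[{"claw": 6,"delta_pos": [0.2,0,5],"twist": 0},{"claw": 6,"delta_pos": [0.2,0,10],"twist": 0},{"claw": 6,"delta_pos": [0.2,0,13.5],"twist": 0},{"claw": 6,"delta_pos": [0.2,0,15.2],"twist": 0},{"claw": 6,"delta_pos": [0,0,15.2],"twist": 0},{"claw": 6,"delta_pos": [-1,0,15.2],"twist": 0},{"claw": 6,"delta_pos": [-2,0,15.2],"twist": 0},{"claw": 6,"delta_pos": [-3,0,15.2],"twist": 0},{"claw": 6,"delta_pos": [-4,0,15.2],"twist": 0},{"claw": 6,"delta_pos": [-5,0,15.2],"twist": 0},{"claw": 6,"delta_pos": [-6,0,15.2],"twist": 0},{"claw": 6,"delta_pos": [-6.5,0,15.2],"twist": 0}])

```text
clock: 5.25
tcp_pos: [0.4936, 0.2953, 0.0099]
orientation: [-0.0, 0.409, 0.913, 0.001]
wrist_force: [-3.9, 5.1, 5.4]
finger_gap: 0.0598
```

```bash
cat >> h.py <<'E'
def pan(n=None):
    for cam in("top","scene"):
        a=imaging.read_camera(cam)
        if n: cv2.imwrite(f"pics/{n}_{cam}.png",a[:,:,::-1])
        for d in spotter.spot_in(cam,"catch_pan")[:3]:
            l,t,r,b=d["extent"];print(cam,np.round(d["extent"]),round(d["conf"],2),"c",ray(cam,(l+r)/2,(t+b)/2,.02 if cam=="top" else .014).round(3),"w",(ray(cam,l,(t+b)/2,.028)-ray(cam,r,(t+b)/2,.028)).round(3)[:2])
E
python3 - <<'E'
from h import *
pan()
go((.640-.096*.67,.128+.096*.742,.005,132))
E
```

```text
top [ 88. 246. 106. 313.] 0.88 c [0.228 0.502 0.02 ] w [-0.001  0.06 ]
scene [269. 231. 329. 280.] 0.95 c [0.558 0.223 0.014] w [ 0.134 -0.133]
scene [364. 209. 446. 263.] 0.75 c [0.233 0.419 0.014] w [ 0.196 -0.195]
scene [256. 204. 261. 214.] 0.36 c [ 0.478 -0.033  0.014] w [ 0.013 -0.013]
clock 5.45 tcp [0.4935 0.2948 0.0094] psi 131.7 F [-0.3  0.9  1.4] q [ 0.4   0.47 -0.3   0.8  -0.    1.24]
(0.57568, 0.19923200000000002, 0.005, 132) -> [-12.6   -0.23   0.44] twist -0.3
```

Scene detection puts the pan at (0.558, 0.223), exactly where the cradle model predicts. Continuing leg A.

play_rows(moves=[{"claw": 6,"delta_pos": [-0.6,0,0],"twist": 0},{"claw": 6,"delta_pos": [-1.7,0,0],"twist": 0},{"claw": 6,"delta_pos": [-2.8,0,0],"twist": 0},{"claw": 6,"delta_pos": [-4,-0.1,0],"twist": 0},{"claw": 6,"delta_pos": [-5.2,-0.1,0],"twist": 0},{"claw": 6,"delta_pos": [-6.4,-0.1,0],"twist": 0},{"claw": 6,"delta_pos": [-7.6,-0.1,0],"twist": 0},{"claw": 6,"delta_pos": [-8.8,-0.2,0],"twist": 0},{"claw": 6,"delta_pos": [-10,-0.2,0],"twist": 0},{"claw": 6,"delta_pos": [-11.2,-0.2,0],"twist": 0},{"claw": 6,"delta_pos": [-12,-0.2,0],"twist": 0},{"claw": 6,"delta_pos": [-12.5,-0.2,0],"twist": 0}])

```text
clock: 6.95
tcp_pos: [0.5744, 0.2003, 0.0091]
orientation: [-0.001, 0.409, 0.913, -0.0]
wrist_force: [-4.1, 4.3, 4.2]
finger_gap: 0.0597
```

```bash
python3 - <<'E'
from h import *
pan("p2")
P=np.array([.640,.128]);u=np.array([.184,.983])
go((.555,.215,.005,132),(*(P+.125*u),.005,79.4),(*(P+.096*u),.005,79.4),(.6293+.1*u[0],.0377+.1*u[1],.005,79.4))
E
```

```text
top [ 86. 235. 133. 283.] 0.83 c [0.295 0.463 0.02 ] w [-0.001  0.159]
top [187. 135. 233. 185.] 0.61 c [0.637 0.132 0.02 ] w [-0.001  0.157]
scene [364. 207. 447. 265.] 0.94 c [0.23  0.42  0.014] w [ 0.197 -0.195]
scene [233. 231. 289. 278.] 0.76 c [0.642 0.134 0.014] w [ 0.127 -0.126]
clock 7.15 tcp [0.5748 0.2    0.009 ] psi 131.7 F [-1.1  0.6  1.8] q [ 0.2   0.53 -0.2   0.84 -0.    1.05]
(0.555, 0.215, 0.005, 132) -> [ 2.44 -0.48  0.4 ] twist -0.3
(np.float64(0.663), np.float64(0.250875), 0.005, 79.4) -> [-2.07  9.97  0.4 ] twist 52.3
(np.float64(0.657664), np.float64(0.222368), 0.005, 79.4) -> [-3.84  7.67  0.4 ] twist 52.3
(np.float64(0.6476999999999999), np.float64(0.136), 0.005, 79.4) -> [-9.63  1.18  0.4 ] twist 52.3
```

The pan is at (0.640, 0.130). The spare injector's end, at about (0.677, 0.258), limits the space behind it. So I'll start leg B from a tilted direction with a narrower claw, and turn as I push.

```bash
python3 - <<'E'
from h import *
go((.6194,.232,.005,101.5))
E
```

```text
clock 7.15 tcp [0.5748 0.2    0.009 ] psi 131.7 F [-1.1  0.6  1.8] q [ 0.2   0.53 -0.2   0.84 -0.    1.05]
(0.6194, 0.232, 0.005, 101.5) -> [-0.58  5.46  0.4 ] twist 30.2
```

play_rows(moves=[{"claw": 6,"delta_pos": [1,0,0],"twist": 0},{"claw": 6,"delta_pos": [2.2,0,-1],"twist": 0},{"claw": 4,"delta_pos": [2.2,0,-6],"twist": 0},{"claw": 4,"delta_pos": [1.5,2,-8],"twist": 10},{"claw": 4,"delta_pos": [0.5,4,-8],"twist": 20},{"claw": 4,"delta_pos": [-0.6,5.5,-8],"twist": 30},{"claw": 4,"delta_pos": [-0.6,5.5,-8],"twist": 30}])

```text
clock: 8.02
tcp_pos: [0.6207, 0.2332, 0.0897]
orientation: [0.001, 0.631, 0.776, 0.0]
wrist_force: [-0.2, -0.1, 0.5]
finger_gap: 0.04
```

```bash
python3 - <<'E'
from h import *
pan("p3")
save("wrist","w3")
C=[]
for f in np.linspace(0,1,10):
    c=np.array([.640,.130])*(1-f)+f*np.array([.6305,.048]);a=np.radians(101.5-18*f);C.append((*(c+.099*np.array([np.cos(a),np.sin(a)])).round(4),.006,round(101.5-18*f,1)))
go((.6194,.232,.006,101.5),*C)
# contours for view
w=cv2.imread("pics/w3.png");t=cv2.imread("pics/p3_top.png")[80:260,130:350]
cv2.imwrite("pics/v3.png",np.hstack([cv2.resize(w,(400,300)),cv2.resize(t,(366,300))]))
E
```

```text
top [184. 133. 232. 186.] 0.77 c [0.638 0.138 0.02 ] w [-0.001  0.167]
top [ 84. 235. 127. 284.] 0.73 c [0.294 0.475 0.02 ] w [-0.001  0.144]
top [217. 109. 342. 230.] 0.37 c [ 0.605 -0.109  0.02 ] w [-0.002  0.427]
scene [230. 230. 290. 275.] 0.67 c [0.638 0.126 0.014] w [ 0.134 -0.133]
scene [367. 209. 444. 262.] 0.65 c [0.229 0.42  0.014] w [ 0.183 -0.182]
scene [187. 242. 199. 262.] 0.44 c [ 0.79  -0.027  0.014] w [ 0.027 -0.027]
clock 8.28 tcp [0.619  0.2326 0.0893] psi 101.8 F [ 0.2 -0.1 -0.3] q [ 0.24  0.55  0.05  1.08 -0.    1.6 ]
(0.6194, 0.232, 0.006, 101.5) -> [-0.07  0.03  8.33] twist 0.3
(np.float64(0.6203), np.float64(0.227), 0.006, np.float64(101.5)) -> [-0.58  0.02  8.33] twist 0.3
(np.float64(0.6226), np.float64(0.2185), 0.006, np.float64(99.5)) -> [-1.46  0.07  8.33] twist 2.3
(np.float64(0.625), np.float64(0.2099), 0.006, np.float64(97.5)) -> [-2.35  0.13  8.33] twist 4.3
(np.float64(0.6273), np.float64(0.2012), 0.006, np.float64(95.5)) -> [-3.25  0.17  8.33] twist 6.3
(np.float64(0.6297), np.float64(0.1924), 0.006, np.float64(93.5)) -> [-4.16  0.23  8.33] twist 8.3
(np.float64(0.6321), np.float64(0.1834), 0.006, np.float64(91.5)) -> [-5.09  0.28  8.33] twist 10.3
(np.float64(0.6345), np.float64(0.1743), 0.006, np.float64(89.5)) -> [-6.03  0.33  8.33] twist 12.3
(np.float64(0.6369), np.float64(0.1651), 0.006, np.float64(87.5)) -> [-6.98  0.37  8.33] twist 14.3
(np.float64(0.6393), np.float64(0.1558), 0.006, np.float64(85.5)) -> [-7.94  0.42  8.33] twist 16.3
(np.float64(0.6417), np.float64(0.1464), 0.006, np.float64(83.5)) -> [-8.91  0.46  8.33] twist 18.3
```

View pics/v3.png

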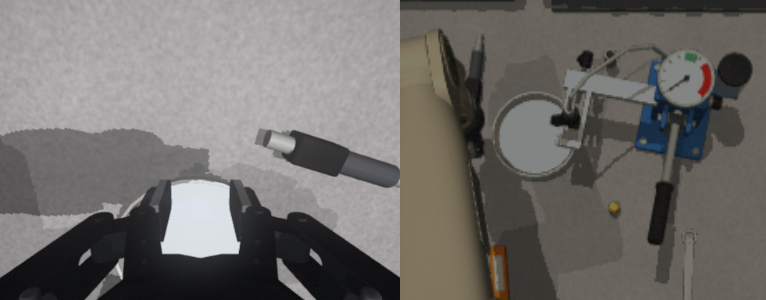

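The wrist view shows the pan directly between the fingers, with the spare injector behind and clear of them. Descending and pushing leg B.

play_rows(moves=[{"claw": 4,"delta_pos": [0,0,5],"twist": 0},{"claw": 4,"delta_pos": [0,0,8.2],"twist": 0},{"claw": 4,"delta_pos": [-0.3,0,8.3],"twist": 0.3},{"claw": 4,"delta_pos": [-0.9,0,8.3],"twist": 1},{"claw": 4,"delta_pos": [-1.5,0.1,8.3],"twist": 2.3},{"claw": 4,"delta_pos": [-2.4,0.1,8.3],"twist": 4.3},{"claw": 4,"delta_pos": [-3.3,0.2,8.3],"twist": 6.3},{"claw": 4,"delta_pos": [-4.2,0.2,8.3],"twist": 8.3},{"claw": 4,"delta_pos": [-5.1,0.3,8.3],"twist": 10.3},{"claw": 4,"delta_pos": [-6,0.3,8.3],"twist": 12.3},{"claw": 4,"delta_pos": [-6.5,0.4,8.3],"twist": 13.5},{"claw": 4,"delta_pos": [-6.5,0.4,8.3],"twist": 13.5}])

```text
clock: 9.78
tcp_pos: [0.6383, 0.1692, 0.007]
orientation: [0.001, 0.718, 0.696, 0.001]
wrist_force: [2.0, 2.7, 3.6]
finger_gap: 0.0402
```

```bash
python3 - <<'E'
from h import *
pan("p4")
go((.6417,.1464,.006,83.5))
t=cv2.imread("pics/p4_top.png")[80:260,130:350];s=cv2.imread("pics/p4_scene.png")[150:300,170:350]
cv2.imwrite("pics/v4.png",np.hstack([cv2.resize(s,(420,350)),cv2.resize(t,(366,350))]))
E
```

```text
top [ 97. 235. 145. 254.] 0.92 c [0.345 0.426 0.02 ] w [-0.001  0.161]
top [200. 136. 251. 187.] 0.89 c [0.632 0.077 0.02 ] w [-0.001  0.178]
scene [218. 222. 274. 267.] 0.85 c [0.643 0.067 0.014] w [ 0.13  -0.129]
scene [365. 209. 442. 264.] 0.67 c [0.237 0.416 0.014] w [ 0.185 -0.184]
scene [153. 144. 258. 243.] 0.41 c [ 0.554 -0.241  0.014] w [ 0.281 -0.278]
clock 9.97 tcp [0.6371 0.1693 0.0061] psi 88.2 F [2.  1.9 1.3] q [ 0.14  0.61 -0.05  0.9  -0.    1.74]
(0.6417, 0.1464, 0.006, 83.5) -> [-2.28  0.53  0.01] twist 4.7
```

View pics/v4.png

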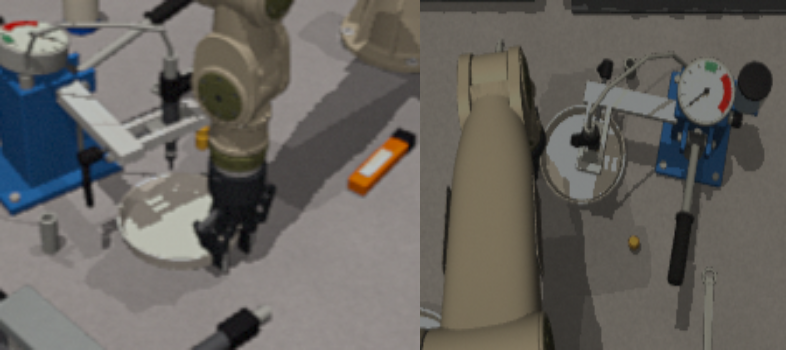

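The pan is centred at about (0.635, 0.071) and the gripper is well clear of the clamp. A final push of 25 mm, then back off and up.

play_rows(moves=[{"claw": 4,"delta_pos": [-0.5,0.1,0],"twist": 1},{"claw": 4,"delta_pos": [-1.2,0.2,0],"twist": 2},{"claw": 4,"delta_pos": [-1.9,0.3,0],"twist": 3},{"claw": 4,"delta_pos": [-2.5,0.3,0],"twist": 3},{"claw": 4,"delta_pos": [-2.7,0.3,0],"twist": 3},{"claw": 4,"delta_pos": [-2.7,0.3,0],"twist": 3},{"claw": 4,"delta_pos": [-2.2,0.3,0],"twist": 3},{"claw": 4,"delta_pos": [-1,0,0],"twist": 3},{"claw": 4,"delta_pos": [1,-0.5,0],"twist": 3},{"claw": 4,"delta_pos": [1.5,-1,-4],"twist": 3},{"claw": 4,"delta_pos": [1.5,-2,-9],"twist": 3}])

```text
clock: 11.35
tcp_pos: [0.6157, 0.1872, 0.0955]
orientation: [-0.001, 0.735, 0.678, -0.002]
wrist_force: [0.5, 0.3, -0.1]
finger_gap: 0.0399
```

```bash
python3 - <<'E'
from h import *
pan("p5")
for z in(0,.028):
  for r in((.6293,.0377),):
    print([proj(c,[*r,z]).round(1) for c in("top","scene")])
g=W(T,(-.2236,0,.217));print("grip",g)
go((.45,.14,.35,60),(*g[:2],.33,79.4),(*g[:2],.33,-10.6))
t=cv2.imread("pics/p5_top.png");s=cv2.imread("pics/p5_scene.png")
for im,c in((t,"top"),(s,"scene")):
  P=np.array([proj(c,[.6293+.09*np.cos(a),.0377+.09*np.sin(a),.028]) for a in np.linspace(0,6.28,40)])
  for p in P: im[int(p[1]+.5),int(p[0]+.5)]=(0,0,255)
cv2.imwrite("pics/v5.png",np.hstack([cv2.resize(s[150:300,170:350],(420,350)),cv2.resize(t[80:260,130:350],(366,350))]))
E
```

```text
top [ 87. 235. 137. 281.] 0.87 c [0.298 0.454 0.02 ] w [-0.001  0.17 ]
top [208. 136. 259. 186.] 0.64 c [0.634 0.05  0.02 ] w [-0.001  0.175]
scene [214. 219. 272. 260.] 0.87 c [0.634 0.044 0.014] w [ 0.136 -0.135]
scene [201. 139. 260. 183.] 0.73 c [ 0.327 -0.346  0.014] w [ 0.175 -0.172]
[array([237.3, 163.4]), array([242.6, 241.2])]
[array([236.8, 161.8]), array([242.6, 234.9])]
grip [ 0.45323192 -0.12258164  0.217     ]
clock 11.55 tcp [0.618  0.1869 0.0977] psi 85.3 F [ 0.9  0.3 -0.7] q [ 0.17  0.51  0.01  1.07 -0.    1.82]
(0.45, 0.14, 0.35, 60) -> [ -6.05 -16.36 -25.23] twist 25.3
(np.float64(0.45323192411936375), np.float64(-0.12258164457765354), 0.33, 79.4) -> [-32.19 -13.88 -23.23] twist 5.9
(np.float64(0.45323192411936375), np.float64(-0.12258164457765354), 0.33, -10.6) -> [-32.19 -13.88 -23.23] twist 95.9
```

View pics/v5.png

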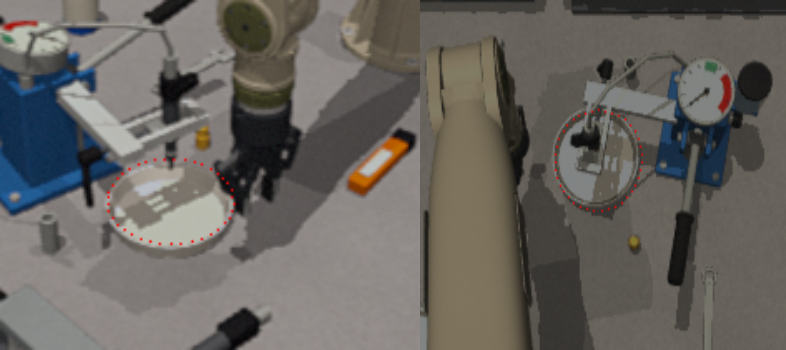

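Both cameras put the pan at about (0.634, 0.046), and the red outline of the target circle lies on the rim, so it is within about 10 mm. Next I raise the arm and move over the lever grip.

play_rows(moves=[{"claw": 2,"delta_pos": [0,-1,-5],"twist": 0},{"claw": 0,"delta_pos": [0,-3,-10],"twist": 0},{"claw": 0,"delta_pos": [0,-6,-15],"twist": 1},{"claw": 0,"delta_pos": [-1,-10,-20],"twist": 2},{"claw": 0,"delta_pos": [-4,-14.5,-24],"twist": 3},{"claw": 0,"delta_pos": [-9,-16,-25],"twist": 4},{"claw": 0,"delta_pos": [-15,-16,-25],"twist": 5},{"claw": 0,"delta_pos": [-21,-15.5,-25],"twist": 6},{"claw": 0,"delta_pos": [-26,-15,-24],"twist": 6},{"claw": 0,"delta_pos": [-30,-14.5,-23],"twist": 6},{"claw": 0,"delta_pos": [-32.2,-14.3,-23],"twist": 6},{"claw": 0,"delta_pos": [-32.2,-14.3,-23],"twist": 6}])

```text
clock: 13.05
tcp_pos: [0.4478, -0.1244, 0.3244]
orientation: [-0.002, 0.771, 0.637, -0.001]
wrist_force: [-0.7, -0.5, -0.7]
finger_gap: 0.0002
```

```bash
python3 - <<'E'
from h import *
save("wrist","w6");save("top","t6");save("scene","s6")
a=W(T,(-.228,0,.25));b=W(T,(-.233,0,.162));go((*a,79.4),(*b,79.4))
print(get_state()["finger_gap"])
w=cv2.imread("pics/w6.png");t=cv2.imread("pics/t6.png")[100:240,200:360]
cv2.imwrite("pics/v6.png",np.hstack([cv2.resize(w,(400,300)),cv2.resize(t,(343,300))]))
E
```

```text
clock 13.2 tcp [ 0.448  -0.1227  0.3256] psi 79.3 F [-0.2  1.  -0.4] q [-0.44  0.09 -0.01  1.48  0.    1.32]
(np.float64(0.4489073287084746), np.float64(-0.12177054992712436), np.float64(0.25), 79.4) -> [0.11 0.07 7.56] twist -0.1
(np.float64(0.4439930157415552), np.float64(-0.12084885146061392), np.float64(0.162), 79.4) -> [ 0.11 -0.43 16.36] twist -0.1
2.591859756250983e-05
```

View pics/v6.png

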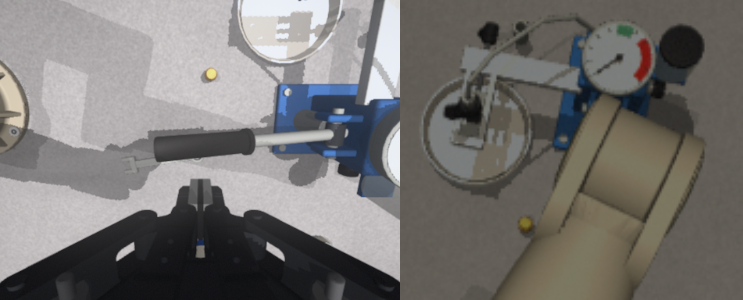

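play_rows(moves=[{"claw": 0,"delta_pos": [0.1,0.1,3],"twist": 0},{"claw": 0,"delta_pos": [0.1,0,6],"twist": 0},{"claw": 0,"delta_pos": [0.1,0,7.5],"twist": 0},{"claw": 0,"delta_pos": [0.1,0,7.5],"twist": 0}])

```text
clock: 13.7
tcp_pos: [0.4479, -0.1217, 0.2507]
orientation: [-0.001, 0.77, 0.638, -0.0]
wrist_force: [0.4, 0.5, 0.0]
finger_gap: -0.0
```

```bash
python3 - <<'E'
from h import *
w=save("wrist","w7");save("scene","s7")
print(spotter.spot_in("wrist","lever_grip"))
s=get_state();print([proj("wrist",W(T,(-.035-r*np.cos(.34),0,.15+r*np.sin(.34)))).round() for r in(.145,.2,.255)],proj("wrist",s["tcp_pos"]))
a=W(T,(-.228,0,.2));go((*a,79.4),(*W(T,(-.233,0,.164)),79.4))
s=cv2.imread("pics/s7.png")[80:230,150:330];cv2.imwrite("pics/v7.png",np.hstack([cv2.resize(w[:,:,::-1],(400,300)),cv2.resize(s,(360,300))]))
E
```

```text
[{'extent': [170.5, 172.6, 499.7, 250.8], 'conf': 0.88}]
[array([334., 209.]), array([264., 219.]), array([178., 230.])] [257.85105994 243.90704577]
clock 13.85 tcp [ 0.4491 -0.1227  0.2524] psi 79.2 F [-0.2  0.3  1.6] q [-0.44  0.09 -0.18  1.3  -0.    1.32]
(np.float64(0.4489073287084746), np.float64(-0.12177054992712436), np.float64(0.2), 79.4) -> [ 0.08 -0.03  5.24] twist -0.2
(np.float64(0.4439930157415552), np.float64(-0.12084885146061392), np.float64(0.164), 79.4) -> [ 0.08 -0.53  8.84] twist -0.2
```

View pics/v7.png

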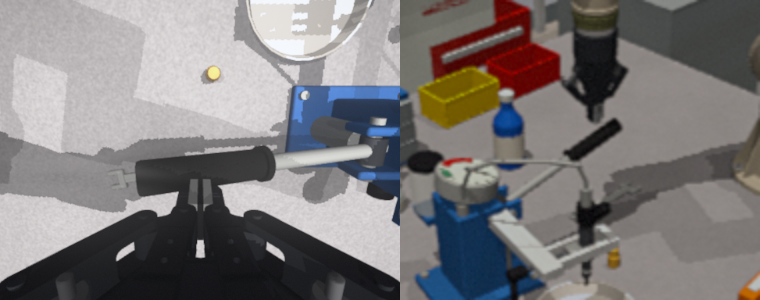

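The grip axis in the wrist picture runs from (346,207) to (175,230), matching my prediction within a few pixels, and the tip is directly above it. Pressing most of the way, then reading the gauge.

play_rows(moves=[{"claw": 0,"delta_pos": [0.1,0,1.5],"twist": 0},{"claw": 0,"delta_pos": [0.1,0,2.4],"twist": 0},{"claw": 0,"delta_pos": [0.1,-0.1,3.3],"twist": 0},{"claw": 0,"delta_pos": [0.1,-0.2,4.2],"twist": 0},{"claw": 0,"delta_pos": [0.1,-0.3,5.1],"twist": 0},{"claw": 0,"delta_pos": [0.1,-0.4,6],"twist": 0},{"claw": 0,"delta_pos": [0.1,-0.4,6.6],"twist": 0},{"claw": 0,"delta_pos": [0.1,-0.5,7],"twist": 0},{"claw": 0,"delta_pos": [0.1,-0.5,7],"twist": 0},{"claw": 0,"delta_pos": [0.1,-0.5,7],"twist": 0}])

```text
clock: 15.1
tcp_pos: [0.4429, -0.1206, 0.1818]
orientation: [-0.0, 0.771, 0.637, -0.0]
wrist_force: [-5.1, 1.2, 10.2]
finger_gap: 0.0002
```

```bash
python3 - <<'E'
from h import *
t=save("top","t8");save("scene","s8");go((*W(T,(-.233,0,.164)),79.4))
cv2.imwrite("pics/v8.png",cv2.resize(t[95:165,270:360,::-1],(450,350),interpolation=cv2.INTER_CUBIC))
E
```

```text
clock 15.2 tcp [ 0.4429 -0.1206  0.1818] psi 79.2 F [-4.5  0.5 10.8] q [-0.44  0.11 -0.33  1.13 -0.    1.32]
(np.float64(0.4439930157415552), np.float64(-0.12084885146061392), np.float64(0.164), 79.4) -> [-0.    0.12  1.78] twist -0.2
```

View pics/v8.png

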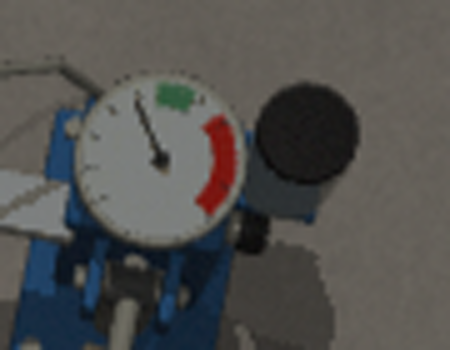

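The needle points about 33° short of mid-green, so it reads about 1.8 rad, and the geometry predicts 1.78. I need about 16.5 mm more. I'll go down slowly and hold.

play_rows(moves=[{"claw": 0,"delta_pos": [0,0,0.4],"twist": 0},{"claw": 0,"delta_pos": [0,0,0.8],"twist": 0},{"claw": 0,"delta_pos": [0,0,1.2],"twist": 0},{"claw": 0,"delta_pos": [0,0.1,1.5],"twist": 0},{"claw": 0,"delta_pos": [0,0.1,1.6],"twist": 0},{"claw": 0,"delta_pos": [0,0.1,1.6],"twist": 0},{"claw": 0,"delta_pos": [0,0.1,1.6],"twist": 0}])

```text
clock: 16.08
tcp_pos: [0.4425, -0.1205, 0.1656]
orientation: [-0.001, 0.771, 0.637, -0.001]
wrist_force: [-7.8, 1.7, 12.4]
finger_gap: -0.0001
```

```bash
python3 - <<'E'
from h import *
t=save("top","t9");pan("p9");go((*W(T,(-.233,0,.164)),79.4))
s=cv2.imread("pics/p9_scene.png")[120:280,150:320]
cv2.imwrite("pics/v9.png",np.hstack([cv2.resize(t[95:165,270:360,::-1],(400,311),interpolation=cv2.INTER_CUBIC),cv2.resize(s,(330,311))]))
E
```

```text
top [ 86. 235. 163. 317.] 0.75 c [0.24  0.409 0.02 ] w [-0.002  0.256]
top [210. 136. 258. 187.] 0.73 c [0.632 0.047 0.02 ] w [-0.001  0.164]
top [183. 225. 198. 275.] 0.3 c [0.327 0.19  0.02 ] w [-0.    0.05]
scene [363. 209. 444. 262.] 0.72 c [0.234 0.415 0.014] w [ 0.193 -0.191]
scene [214. 217. 272. 262.] 0.68 c [0.635 0.043 0.014] w [ 0.135 -0.135]
scene [152. 153. 265. 241.] 0.59 c [ 0.561 -0.217  0.014] w [ 0.3   -0.297]
clock 16.32 tcp [ 0.4426 -0.1205  0.1657] psi 79.2 F [-8.3  2.1 12.7] q [-0.44  0.13 -0.36  1.09 -0.    1.32]
(np.float64(0.4439930157415552), np.float64(-0.12084885146061392), np.float64(0.164), 79.4) -> [-0.01  0.15  0.17] twist -0.2
```

The viewer limit is reached, so I'll read the needle numerically, checked against the earlier frames.

```bash
python3 - <<'E'
from h import *
from scipy.ndimage import map_coordinates as mc
save("top","t10")
A=np.radians(np.arange(-180,180,1));R=np.arange(4,11.5,.5)
for n in("top0","t6","t8","t9","t10"):
  a=cv2.imread(f"pics/{n}.png");g=a.max(2).astype(float)
  U=302+np.outer(R,np.sin(A));V=127-np.outer(R,np.cos(A))
  p=mc(g,[V,U],order=1).mean(0);k=p.argmin();print(n,"needle deg",k-180,"val",p.min().round(),"median",np.median(p))
  hsv=cv2.cvtColor(a,cv2.COLOR_BGR2HSV)[105:150,280:325];m=(hsv[...,0]>40)&(hsv[...,0]<85)&(hsv[...,1]>60);y,x=np.nonzero(m)
  print("  green deg",np.degrees(np.arctan2(x+280-302,127-(y+105))).round().min(),np.degrees(np.arctan2(x+280-302,127-(y+105))).max().round() )
E
```

```text
top0 needle deg -120 val 73.0 median 130.80532082518766
  green deg 0.0 25.0
t6 needle deg -120 val 70.0 median 124.61913509961794
  green deg 0.0 25.0
t8 needle deg -23 val 67.0 median 126.51651722674825
  green deg -4.0 25.0
t9 needle deg 6 val 62.0 median 126.851437283905
  green deg 0.0 25.0
t10 needle deg 6 val 62.0 median 126.95963554016413
  green deg -4.0 25.0
```

The needle is at +6° and the green band spans about 0 to 25°, so it is in the green on the low side. I'll press 2 mm more towards the middle and hold.

play_rows(moves=[{"claw": 0,"delta_pos": [0,0,0.1],"twist": 0},{"claw": 0,"delta_pos": [0,0,0.2],"twist": 0},{"claw": 0,"delta_pos": [0,0,0.2],"twist": 0},{"claw": 0,"delta_pos": [0,0,0.2],"twist": 0},{"claw": 0,"delta_pos": [0,0,0.2],"twist": 0},{"claw": 0,"delta_pos": [0,0,0.2],"twist": 0},{"claw": 0,"delta_pos": [0,0,0.2],"twist": 0},{"claw": 0,"delta_pos": [0,0,0.2],"twist": 0},{"claw": 0,"delta_pos": [0,0,0.2],"twist": 0},{"claw": 0,"delta_pos": [0,0,0.2],"twist": 0},{"claw": 0,"delta_pos": [0,0,0.2],"twist": 0},{"claw": 0,"delta_pos": [0,0,0.2],"twist": 0}])

```text
clock: 17.88
tcp_pos: [0.4424, -0.1205, 0.1636]
orientation: [-0.001, 0.771, 0.637, -0.001]
wrist_force: [-8.2, 1.2, 13.1]
finger_gap: -0.0002
```

play_rows(moves=[{"claw": 0,"delta_pos": [0,0,0],"twist": 0},{"claw": 0,"delta_pos": [0,0,0],"twist": 0},{"claw": 0,"delta_pos": [0,0,0],"twist": 0},{"claw": 0,"delta_pos": [0,0,0],"twist": 0},{"claw": 0,"delta_pos": [0,0,0],"twist": 0},{"claw": 0,"delta_pos": [0,0,0],"twist": 0},{"claw": 0,"delta_pos": [0,0,0],"twist": 0},{"claw": 0,"delta_pos": [0,0,0],"twist": 0},{"claw": 0,"delta_pos": [0,0,0],"twist": 0},{"claw": 0,"delta_pos": [0,0,0],"twist": 0},{"claw": 0,"delta_pos": [0,0,0],"twist": 0},{"claw": 0,"delta_pos": [0,0,0],"twist": 0}])

```text
clock: 19.38
tcp_pos: [0.4424, -0.1205, 0.1636]
orientation: [-0.001, 0.771, 0.637, -0.001]
wrist_force: [-7.7, 2.0, 13.4]
finger_gap: -0.0002
```

play_rows(moves=[{"claw": 0,"delta_pos": [0,0,0],"twist": 0},{"claw": 0,"delta_pos": [0,0,0],"twist": 0},{"claw": 0,"delta_pos": [0,0,0],"twist": 0},{"claw": 0,"delta_pos": [0,0,0],"twist": 0},{"claw": 0,"delta_pos": [0,0,0],"twist": 0},{"claw": 0,"delta_pos": [0,0,0],"twist": 0},{"claw": 0,"delta_pos": [0,0,0],"twist": 0},{"claw": 0,"delta_pos": [0,0,0],"twist": 0},{"claw": 0,"delta_pos": [0,0,0],"twist": 0},{"claw": 0,"delta_pos": [0,0,0],"twist": 0},{"claw": 0,"delta_pos": [0,0,0],"twist": 0},{"claw": 0,"delta_pos": [0,0,0],"twist": 0}])

```text
clock: 20.88
tcp_pos: [0.4424, -0.1205, 0.1636]
orientation: [-0.001, 0.771, 0.637, -0.001]
wrist_force: [-8.1, 1.5, 13.9]
finger_gap: -0.0
```

```bash
python3 - <<'E'
from h import *
from scipy.ndimage import map_coordinates as mc
save("top","t11");pan("p11")
A=np.radians(np.arange(-180,180,1));R=np.arange(4,11.5,.5)
g=cv2.imread("pics/t11.png").max(2).astype(float)
p=mc(g,[127-np.outer(R,np.cos(A)),302+np.outer(R,np.sin(A))],order=1).mean(0);print("needle",p.argmin()-180)
go()
E
```

```text
top [210. 137. 261. 186.] 0.77 c [0.633 0.044 0.02 ] w [-0.001  0.175]
top [ 86. 234. 160. 320.] 0.55 c [0.237 0.414 0.02 ] w [-0.002  0.247]
scene [216. 219. 270. 260.] 0.96 c [0.633 0.043 0.014] w [ 0.128 -0.127]
scene [362. 209. 445. 262.] 0.7 c [0.232 0.414 0.014] w [ 0.197 -0.196]
needle 11
clock 21.12 tcp [ 0.4424 -0.1205  0.1637] psi 79.2 F [-9.   2.1 12.9] q [-0.44  0.13 -0.36  1.09 -0.    1.32]
```

The needle is at 11°, near the middle of the green. The push is 13 N and steady for over 4 s, with the pan at (0.633, 0.043). Handing in.

```bash
python3 -c "from h import *;print(env.hand_in())"
```

```text
the job is handed in; nothing more can be done
None
```

I slid the catch pan under the nozzle without lifting it, pressed the lever until the needle was in the green, and handed in while still holding it. `hand_in` reports no verdict, so the checks below are my own.

- **Pan:** it is at about (0.633, 0.043), and both cameras agree. That is about 7 mm from the nozzle point I estimated at (0.629, 0.038). The needle was still at rest when the pan stopped there.
- **Needle:** it reads about 11° on the picture, with the green band at about 0–25°, so it is near mid-green. It held there for over 4 s. It never came near the red in any reading.
- **Lever force:** about 13 N downward and steady, matching the 13 N given for mid-green.
- **Disagreement:** the needle angle read straight from the picture is about 0.1 rad lower than the lever geometry gives. Both put it in the green.
- **Not fully checked:**
    - I hit the 12-picture viewing limit, so the last gauge check was numeric only.
    - I did not re-measure the bystanders at the end, but the pan was pushed around the spare injector, and nothing looked moved in the pictures I viewed.
    - I saw no contact with the injector.

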